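# Let the ratchet winch back to its red tooth and lock the pawl

### The arm

A 6-joint arm with a two-finger parallel gripper is mounted at the origin on a cart in front of the work surface, level with it; the furniture and walls round the work are solid. World frame = base frame: x ahead of the robot, y to its left, z up, the work surface at z = 0. Lengths are in mm, angles in rad, forces in N, time in s.
With the tool pointing down it reaches from about 300 to 775 mm from the base axis. Payload 14.6 kg.
Tool frame: the origin (TCP) lies at the very end of the fingers, on their centre line; the grasp point (between the pads) lies 19 mm behind it; z points along the fingers, y is the line along which they close (so a half turn about z gives the same grasp; the last joint's range is limited). The gripper opens to 94 mm and grips with 3 to 60 N. Pads are 16 mm wide; open, the fingers measure 119 mm over their backs; the gripper's body (75 mm by 177 mm) begins 78 mm behind the grasp point.
Start: joints at [1.177, 0.3, 1.521, -0, 1.321, -0.067], TCP at [176.555, 520.882, 205.446] pointing down, gripper open.
Joint ranges: [-3.03, 3.03], [-0.79, 2.21], [0.23, 2.52], [-1.04, 4.18], [0, 3.07], [-2.55, 2.55]. Speed limits (rad/s): [2.22, 2.22, 2.57, 3.14, 3.14, 3.14].

### API

Orientations are given as [roll, pitch, yaw] about the fixed x, y, z axes, in that order (R = Rz(yaw) Ry(pitch) Rx(roll)).
In Python, from cell import manip, eyes, ticket gives the robot as it stands. The module is installed in compiled form; this text tells all that it offers.
- The arm moves only by the tool arm_command, never from a script. Its argument "plan" is a list of rows, each a list of 5 numbers: the opening, from -1 (shut) to 1 (fully open), then the shift along the tool's x, y, z in m, then the turn about the tool's z in rad. In form: [[jaw, dx, dy, dz, roll], ...]. A call has 1 to 20 rows; each row shifts and turns the commanded pose from where the row before left it, along the tool's axes as they then stand; what a row does not reach is not made up. A row lasts 1/8 s, in which the tool goes at most 62.5 mm and 10.7 degrees, less where a joint would pass 70% of its speed; a pose out of reach is approached as far as the arm can. A call is refused whole if a number of a shift passes 0.0625 or a number of a turn 0.188, either way. A call with a gripper value outside its range is refused whole. The fingers move at their own pace and stop on an object; "newtons" is the grip in N (left out, the last holds). Time passes only in rows, so rows that do not move let the fingers close. It gives the time, the measured TCP pose, the force, the opening and the grip force at its end, in the units of the state.
- manip.read_state(): the state, without advancing time (a new reading comes with each control period).
- eyes.camera(name): name is "side" or "top"; returns a dict with "img" (420x560x3 uint8, blue, green, red), "z_map" (420x560 float32, mm along the optical axis (not along the pixel's ray), 0 where there is no reading), "fx", "fy", "cx", "cy" (pixels), "dist" ([k1, k2, p1, p2, k3] as OpenCV has them; the pictures are not rectified), "eye" and "orientation" of the camera in the world. Camera axes: x right, y down, z forward; pixel columns grow to the right and rows downward; lengths in mm; the calibration is good to about 2 mm. A picture is of the moment at which its call begins.
- ticket.sign_off(): hands the job in; it is judged then, once.
The state is a dict: "clock": time; "joints": joint angles; "qd": joint speeds; "effort": joint torques, N m; "eef_pos": TCP position; "eef_rot": TCP orientation; "wrist_force": force on the tool from outside, world axes, zero at the start; "moment": the same for the moment, N m; "finger_gap": finger opening in mm; "finger_force": force on a finger pad.
Only numpy, scipy, OpenCV 4.12 (cv2) and the standard library are available. Lean on these libraries where they do the work, as an engineer would, in place of code of your own. Each camera call takes 0.05 s, during which the arm holds its last target. There are 200 camera calls.

### The job

Let the spring-loaded bench winch turn back until its red tooth is the one held by the pawl: press the pawl's tail down gently by its brass thumbscrew, only hard enough to clear the teeth and never forced against its stop, and let the pawl drop back in fully in front of the red tooth. Then push the black-knobbed keeper bolt fully home under the tail, without forcing it. Leave the oil vial and the brown tin where they stand.

Things in the scene. Friction and masses are not known exactly. Their poses are not given: they have to be found in the camera images.
- winch: Green bench winch, fixed, base plate 200 x 205 x 10 mm. Origin: on the bench top under the middle of the drum. x runs along the axle from the ratchet wheel (robot side) to the back, y to the left, z up. Axle at z 75 mm. Wheel: 12 steel teeth, tip radius 45 mm, x -45 to -33 mm; one tooth is red. The winch and its parts are damaged by more than 25 N from the robot.
- pawl_stud (a point): Pivot of the steel pawl, winch (-39, -55, 123) mm. The pawl's nose points left, over the top of the wheel; its tail, 14 mm wide and 12 mm thick, reaches right to y -129 mm. Pressing the tail down lifts the nose; a spring brings it back. Pressing takes 3 to 7 N; the first 2 N only take up the spring's preload.
- screw_line (a point): Point on the base plate's top (z 10 mm) straight below the brass thumbscrew on the pawl's tail, winch (-39, -118) mm. The screw's flat head is 22 mm across, its top 141 to 165 mm above the bench with the pawl seated: the setting differs each time, is not measured and does not give: feel for it from above.
- tail_end (a point): Lower edge of the tail's right end with the pawl seated, winch (-39, -129, 117) mm; a point of the frame that does not move. From its rest height the thumbscrew's head must go down 8.5 mm for the nose to clear the teeth, and meets a hard stop at 11.5 mm (there it has tipped 0.2 rad and moved up to 8 mm to the right).
- drum (a joint): Angle of drum and wheel, rad. 0: red tooth bears on the seated pawl; 0.524 more for each tooth before it. A spring drives it to smaller values (wheel top moves right), about 0.2 rad/s while the pawl is clear. It starts three teeth before the red one, near 1.57. Cannot be rewound: below 0 is too far. Pawl let down at 0.05 to 0.42: it then catches the red tooth.
- keeper (a joint): Slide of the keeper bolt, m. 0 fully drawn back (starts 0 to 0.008), 0.028 home under the tail (sliding along the winch's +x). It only passes under the tail while the pawl is fully seated, and then blocks it. Friction about 2 N, soft stop at home.
- keeper_knob (a point): Centre of the black ball (16 mm across) on the keeper's upright pin: winch (-103, -93) mm drawn back, (-75, -93) mm home, 141.5 mm above the bench. The pin is 10 mm thick and stands on the bolt, whose top is 114.5 mm above the bench, as are the tops of its guide rails. The robot side of the pin is clear.
- oil_vial: Square glass oil vial, 30 x 34 x 64 mm, standing to the right of the winch; origin under its middle.
- tin_brown: Open round brown tin, 74 mm across, 48 mm tall, to the right; origin under its middle.

How it is judged (in metres and radians):
On the way, in this order (a step that is already met when the one before it is completed fails the run):
1. the drum has been let back so that the red tooth bears on the pawl (value of joint drum between -0.08 and 0.08 rad), for 0.8 s.
2. the keeper is home under the tail (value of joint keeper above 0.023 m), for 0.2 s.
At the end, for the whole second after the job is handed in: The drum is at rest within 0.08 rad of the place where its red tooth bears on the pawl, and the keeper bolt is within 5 mm of fully home under the seated tail (all of step 1 and velocity of joint drum between -0.03 and 0.03 rad/s and value of joint keeper above 0.023 m); the robot touches nothing.
It fails at once if the robot pressed on the winch or its parts with more than 25 N (contact force between the arm and winch above 25 N).
It fails at once if the fingers pressed on the winch or its parts with more than 25 N (contact force between the fingers and winch above 25 N).
It fails at once if the oil vial was moved more than 20 mm (distance of oil_vial from where it was at the start of the episode above 0.02 m).
It fails at once if the brown tin was moved more than 20 mm (distance of tin_brown from where it was at the start of the episode above 0.02 m).
It also fails if it takes over 51 s, if anything falls off the work surface, if the arm or the gripper's body presses on something with over 40 N, if the wrist force passes 120 N, or if a joint passes its speed limit or range.

## Working session

There is one attempt and no reset: what is moved stays moved. The work goes in short steps, Python scripts to look and compute and a tool call to move; the robot and the scene stay as the last step left them, time stands still between calls to the robot, and variables do not carry over. Pictures are saved under pics/ and viewed, at most 10 in all, crops included, and the job is handed in when it is done.

Besides the shell and the picture viewer there is one more tool, called after ">>>" as a command line: name --pt "numbers of a row" for each row, then --argument value for the rest. arm_command: Moves the arm, as the interface text tells. Its arguments: {"type":"object","properties":{"plan":{"type":"array"},"newtons":{"type":"number"}},"required":["plan"]}

```bash
mkdir -p pics; cat > h.py <<'E'
import numpy as np, cv2
from cell import manip, eyes, ticket
from scipy.spatial.transform import Rotation as R
def cam(n):
    c=eyes.camera(n); return c
def K(c): return np.array([[c["fx"],0,c["cx"]],[0,c["fy"],c["cy"]],[0,0,1.]])
def rot(c):
    o=np.array(c["orientation"],float)
    return o if o.shape==(3,3) else R.from_euler('xyz',o).as_matrix()
def ray(c,uv):
    p=cv2.undistortPoints(np.array(uv,float).reshape(-1,1,2),K(c),np.array(c["dist"],float)).reshape(-1,2)
    return np.c_[p,np.ones(len(p))]@rot(c).T
def onz(c,uv,z):
    d=ray(c,uv); e=np.array(c["eye"]); return e+d*((z-e[2])/d[:,2])[:,None]
def cloud(c):
    h,w=c["z_map"].shape; u,v=np.meshgrid(np.arange(w),np.arange(h))
    d=ray(c,np.stack([u,v],-1).reshape(-1,2)); return (np.array(c["eye"])+d*c["z_map"].reshape(-1,1)).reshape(h,w,3)
def proj(c,P):
    Rm=rot(c).T; t=-Rm@np.array(c["eye"]); return cv2.projectPoints(np.array(P,float).reshape(-1,1,3),cv2.Rodrigues(Rm)[0],t,K(c),np.array(c["dist"],float))[0].reshape(-1,2)
E
python3 - <<'E'
from h import *
for n in("side","top"):
    c=cam(n); cv2.imwrite(f"pics/{n}0.png",c["img"]); print(n,c["eye"],c["orientation"],c["fx"],c["cx"],c["dist"])
print(manip.read_state())
E
```

```text
side [ 327.38437695 -462.37029036  666.83331898] [-2.2637156  -0.01850281 -0.40000462] 383.05987318870876 272.1193444347231 [-0.09167628  0.          0.          0.          0.        ]
top [ 365.85763164  142.69386104 1135.89910251] [-2.91080394e+00  1.70237869e-03 -1.63973330e+00] 447.6015846376658 282.9378467229758 [-0.07902881  0.          0.          0.          0.        ]
{'clock': 0.1, 'joints': array([ 1.17739889e+00,  3.00443041e-01,  1.52151032e+00, -2.71403982e-05,
        1.32069795e+00, -6.66203955e-02]), 'qd': array([ 0.00167335, -0.0012985 , -0.00206565,  0.00068357, -0.00015987,
       -0.00030429]), 'effort': array([ 1.13553047e-03, -5.32647622e+01, -3.53288519e+01,  7.10049947e-02,
        2.33635266e-02, -5.05634284e-05]), 'eef_pos': array([176.47645047, 520.67259386, 204.93165161]), 'eef_rot': array([-3.14053459e+00, -4.42455839e-05,  2.81482232e+00]), 'wrist_force': array([ 0.04523906, -0.36550398,  0.35305014]), 'moment': array([ 0.00611223,  0.00341763, -0.00243784]), 'finger_force': 0.0, 'finger_gap': 94.03470285881012}
```

View pics/side0.png

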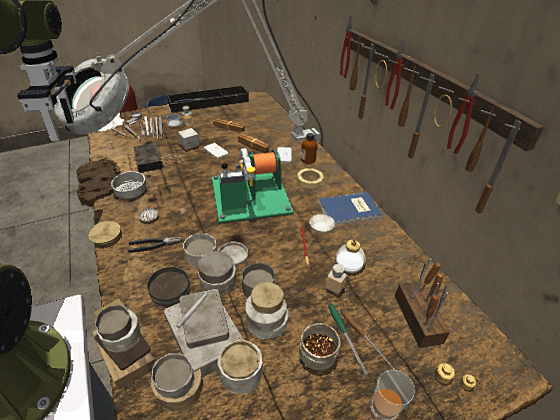

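View pics/top0.png

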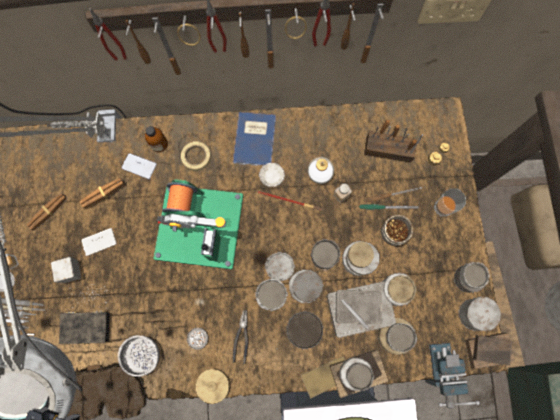

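The side view shows the winch at about (250,190), with the tail on the near-left. In the top view the green plate is at about (200,225), the brass screw at (220,222) and the keeper at (208,240). Next I'll measure the plate and the screw.

```bash
python3 - <<'E'
from h import *
t=cam("top"); s=cam("side")
for n,c in(("top",t),("side",s)):
    hsv=cv2.cvtColor(c["img"],cv2.COLOR_BGR2HSV)
    g=cv2.inRange(hsv,(65,120,50),(90,255,255)); P=cloud(c)
    if n=="top":
        m=(g>0)&(abs(P[...,2]-10)<8); m=m.astype(np.uint8)
        k,l,st,_=cv2.connectedComponentsWithStats(m); i=1+st[1:,4].argmax()
        ct=max(cv2.findContours((l==i).astype(np.uint8),cv2.RETR_EXTERNAL,cv2.CHAIN_APPROX_NONE)[0],key=len)
        W=onz(c,ct.reshape(-1,2),10)[:,:2]
        print("plate rect",cv2.minAreaRect(W.astype(np.float32)),st[i])
    y=cv2.inRange(hsv,(18,120,120),(35,255,255)); k,l,st,ce=cv2.connectedComponentsWithStats(y)
    for i in range(1,k):
        if st[i,4]>15:
            q=P[l==i]; q=q[q[:,2]>100]
            if len(q): print(n,"yellow",st[i],ce[i].round(1),np.median(q,0).round(1),np.percentile(q[:,2],[10,90]))
a=t["img"][170:280,145:255]; cv2.imwrite("pics/t1.png",cv2.resize(a,None,fx=5.4,fy=5.4,interpolation=cv2.INTER_CUBIC))
a=s["img"][140:225,205:305]; cv2.imwrite("pics/s1.png",cv2.resize(a,None,fx=7,fy=7,interpolation=cv2.INTER_CUBIC))
E
```

```text
plate rect ((613.010498046875, 345.1927490234375), (200.5906524658203, 196.1038818359375), 79.28022766113281) [ 155  190   87   79 3216]
top yellow [441 145   8   6  20] [445.4 147.8] [ 365.9  142.7 1135.9] [1135.89910251 1135.89910251]
top yellow [216 217   9  10  72] [219.7 221.6] [590.9 273.  140.4] [137.81413709 142.54184347]
side yellow [239 161   4   9  19] [240.8 164.7] [458.1 -62.5 394.1] [175.93646346 612.28922392]
side yellow [246 166   9   8  46] [250.4 169.3] [591.6 273.7 141.3] [125.55520202 142.15869251]
```

View pics/t1.png

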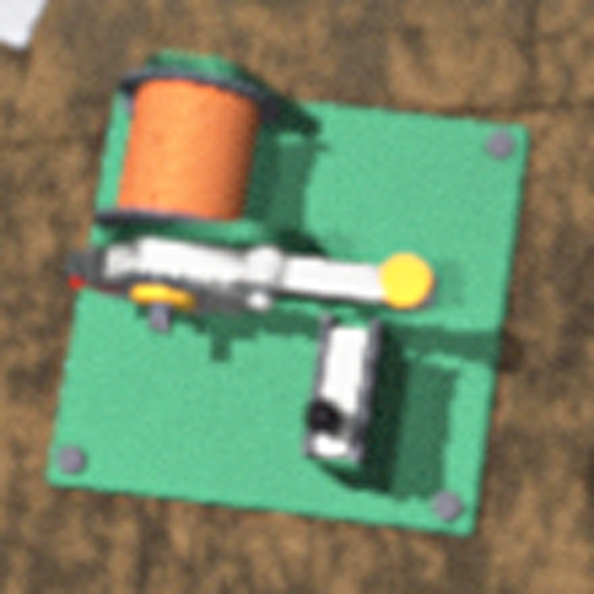

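View pics/s1.png

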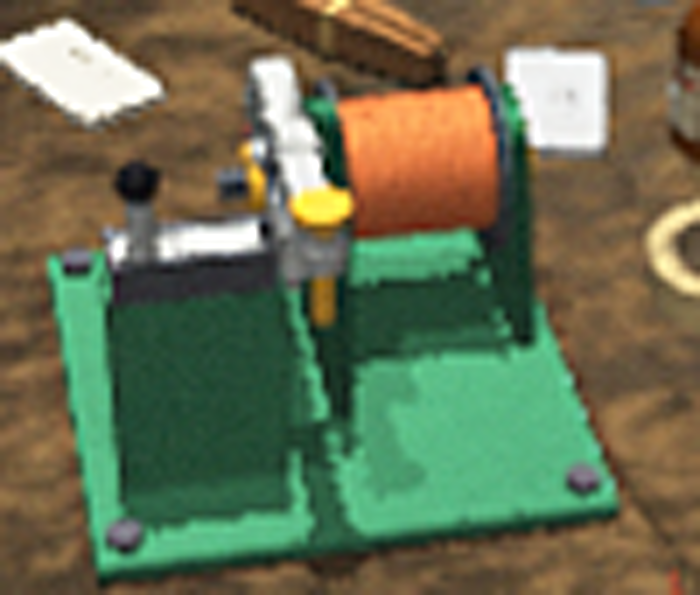

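The crops show the brass head at top px (220,222), the knob at (204.6,246), and the red tooth at the far left of the wheel at about (159,222). Next I'll work out the winch pose and check for obstacles such as the lamp along the path.

```bash
python3 - <<'E'
from h import *
t=cam("top"); s=cam("side")
f=lambda p:np.array(p)/5.4+[145,170]-0.4
q=np.array([f(p) for p in[(50,485),(470,533),(527,127)]]); W=onz(t,q,10)
print(W.round(1), [np.linalg.norm(W[i]-W[i+1]).round(1) for i in(0,1)])
d=W[0]-W[1]; e=W[2]-W[1]
print("yaw from bottom",np.degrees(np.arctan2(-d[0],d[1])),"right",np.degrees(np.arctan2(e[1],e[0])))
k=onz(t,[f((322,412))],146)[0]; sc=onz(t,[[219.7,221.6]],142)[0]; red=onz(t,[f((75,283))],75)[0]
# two-view screw
A=np.array(t["eye"]);B=np.array(s["eye"])
def tri(u,v):
    a=ray(t,[u])[0];b=ray(s,[v])[0]; x=np.linalg.lstsq(np.c_[a,-b],B-A,rcond=None)[0]; return (A+a*x[0]).round(1),(B+b*x[1]).round(1)
fs=lambda p:np.array(p)/7+[205,140]-0.4
print("screw",sc,tri([219.7,221.6],fs((321,207))))
print("knob",k,tri(f((322,412)),fs((136,183))))
print("proj TCP",proj(t,manip.read_state()["eef_pos"]),proj(s,manip.read_state()["eef_pos"]))
for c in(t,s):
    P=cloud(c).reshape(-1,3); P=P[(c["z_map"]>0).ravel()]
    m=(P[:,0]>100)&(P[:,0]<800)&(P[:,1]>100)&(P[:,1]<900)&(P[:,2]>150)&(P[:,2]<800); P=P[m]
    H={}
    for p in P:
        H.setdefault((int(p[0]//75)*75,int(p[1]//75)*75),[]).append(p[2])
    for k2 in sorted(H): print(k2,len(H[k2]),int(min(H[k2])),int(max(H[k2])),end=" | ")
    print()
E
```

```text
[[533.6 462.1  10. ]
 [498.1 265.   10. ]
 [692.6 228.9  10. ]] [np.float64(200.3), np.float64(197.8)]
yaw from bottom -10.22000741026925 right -10.51898570952544
screw [590.59464765 273.13251145 142.        ] (array([590.7, 273.2, 141.6]), array([591.4, 273. , 141.7]))
knob [536.38605979 309.42046677 146.        ] (array([537. , 310. , 142.6]), array([535.6, 310.2, 142.4]))
proj TCP [[ 99.95308557 426.83714751]] [[ 63.19654713 131.90282941]]
(150, 525) 317 177 346 | (150, 600) 227 176 221 | (150, 675) 390 188 220 | (225, 525) 965 152 347 | (225, 600) 1248 186 303 | (225, 675) 722 204 294 | (300, 525) 282 185 319 | (300, 600) 1727 196 359 | (300, 675) 80 254 299 | (375, 600) 540 313 380 | (450, 600) 348 361 423 | (525, 600) 66 414 436 | (675, 600) 256 335 452 | (750, 525) 10 236 269 | (750, 600) 397 228 453 | 
(75, 300) 29 468 490 | (75, 375) 265 302 473 | (75, 450) 256 230 429 | (75, 525) 1 402 402 | (75, 600) 2 188 196 | (75, 675) 10 191 205 | (150, 300) 539 476 551 | (150, 375) 1484 301 545 | (150, 450) 2267 207 527 | (150, 525) 675 162 428 | (150, 600) 380 150 346 | (150, 675) 351 192 272 | (150, 750) 12 224 281 | (225, 450) 349 438 517 | (225, 525) 883 152 502 | (225, 600) 241 150 333 | (225, 675) 696 203 342 | (225, 750) 112 235 306 | (300, 525) 206 182 318 | (300, 600) 1024 196 359 | (300, 675) 38 256 342 | (375, 600) 343 315 402 | (450, 600) 370 360 445 | (525, 300) 2 150 150 | (525, 525) 12 439 462 | (525, 600) 401 402 465 | (600, 525) 1 464 464 | (600, 600) 36 443 463 | (675, 600) 219 334 456 | (750, 525) 6 236 385 | (750, 600) 343 232 453 |
```

>>> arm_command --pt "-1 -0.0356 -0.0281 0 0" --pt "-1 -0.0356 -0.0281 0 0" --pt "-1 -0.0356 -0.0281 0 0" --pt "-1 -0.0356 -0.0281 0 0" --pt "-1 -0.0356 -0.0281 0 0" --pt "-1 -0.042 0.0049 0 0" --pt "-1 -0.042 0.0049 0 0" --pt "-1 -0.042 0.0049 0 0" --pt "-1 -0.042 0.0049 0 0" --pt "-1 -0.042 0.0049 0 0" --pt "-1 -0.042 0.0049 0 0" --pt "-1 -0.042 0.0049 0 0" --pt "-1 0 0 0 0.178" --pt "-1 0 0 0 0.178" --pt "-1 0 0 0 0.178" --pt "-1 0 0 0 0.178" --pt "-1 0 0 0 0.178" --pt "-1 0 0 0 0.178" --pt "-1 0 0 0 0.178" --pt "-1 0 0 0 0.178"

```text
clock: 2.8
eef_pos: [589.4, 268.8, 205.3]
eef_rot: [-3.141, 0.0, 1.385]
wrist_force: [-0.2, -0.1, 0.8]
finger_gap: 0.3
finger_force: 0.0
```

>>> arm_command --pt "-1 0 0 0.02 0" --pt "-1 0 0 0.018 0" --pt "-1 0 0 0.012 0" --pt "-1 0 0 0.004 0" --pt "-1 0 0 0 0"

```text
clock: 3.42
eef_pos: [589.6, 268.8, 151.6]
eef_rot: [3.141, -0.0, 1.391]
wrist_force: [-0.0, -0.6, 0.5]
finger_gap: 0.3
finger_force: 0.0
```

```bash
python3 - <<'E'
from h import *
t=cam("top");s=cam("side");print(manip.read_state()["eef_pos"],manip.read_state()["wrist_force"])
a=cv2.resize(t["img"][170:280,145:255],(550,550),interpolation=cv2.INTER_CUBIC)
b=cv2.resize(s["img"][130:230,205:250],(248,550),interpolation=cv2.INTER_CUBIC)
cv2.imwrite("pics/c2.png",np.hstack([a,b]))
E
```

```text
[589.71955785 268.890534   152.12080368] [-0.79576143  0.69515245  0.66361863]
```

View pics/c2.png

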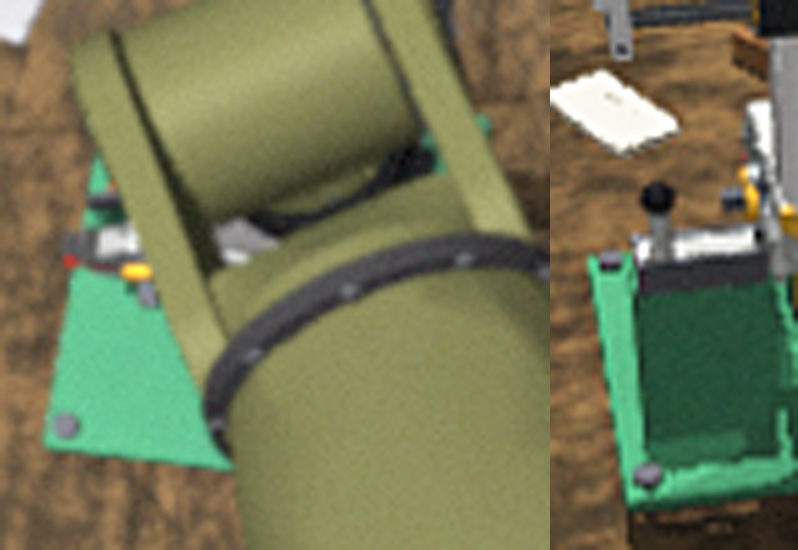

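The red tooth, at about top px (159,222), stays visible past the arm along with the pawl nose, so I can track it. Now I'll feel downward for the screw.

>>> arm_command --pt "-1 0 0 0.003 0" --pt "-1 0 0 0.003 0" --pt "-1 0 0 0.001 0" --pt "-1 0 0 0 0"

```text
clock: 4.03
eef_pos: [589.4, 268.8, 144.3]
eef_rot: [-3.141, 0.0, 1.391]
wrist_force: [-0.1, 0.1, 0.1]
finger_gap: 0.0
finger_force: 0.0
```

>>> arm_command --pt "-1 0 0 0.001 0" --pt "-1 0 0 0 0"

```text
clock: 4.28
eef_pos: [589.5, 268.8, 143.4]
eef_rot: [-3.142, 0.0, 1.391]
wrist_force: [-0.3, -0.7, -0.5]
finger_gap: 0.9
finger_force: 0.0
```

>>> arm_command --pt "-1 0 0 0.001 0" --pt "-1 0 0 0 0"

```text
clock: 4.53
eef_pos: [589.5, 268.8, 142.3]
eef_rot: [-3.141, 0.0, 1.391]
wrist_force: [0.4, 0.0, 0.2]
finger_gap: 0.9
finger_force: 0.0
```

>>> arm_command --pt "-1 0 0 0.0007 0" --pt "-1 0 0 0 0"

```text
clock: 4.78
eef_pos: [589.5, 268.8, 141.9]
eef_rot: [3.141, -0.0, 1.391]
wrist_force: [-0.1, -0.8, 0.3]
finger_gap: 1.1
finger_force: 0.7
```

>>> arm_command --pt "-1 0 0 0.0007 0" --pt "-1 0 0 0 0"

```text
clock: 5.03
eef_pos: [589.6, 268.7, 141.3]
eef_rot: [3.141, 0.0, 1.391]
wrist_force: [-1.0, -1.6, 6.0]
finger_gap: 0.1
finger_force: 2.3
```

>>> arm_command --pt "-1 0 0 0.0007 0" --pt "-1 0 0 0 0"

```text
clock: 5.28
eef_pos: [589.5, 268.5, 140.5]
eef_rot: [3.141, 0.0, 1.391]
wrist_force: [-1.5, -3.0, 4.3]
finger_gap: 0.4
finger_force: 2.4
```

>>> arm_command --pt "-1 0 0 0.0043 0" --pt "-1 0 0 0.0043 0" --pt "-1 0 0 0 0" --pt "-1 0 0 0 0" --pt "-1 0 0 0 0"

```text
clock: 5.9
eef_pos: [589.5, 268.8, 131.8]
eef_rot: [3.142, -0.0, 1.391]
wrist_force: [-0.2, -3.0, 2.0]
finger_gap: 0.4
finger_force: 1.3
```

>>> arm_command --pt "-1 0 0 0 0" --pt "-1 0 0 0 0" --pt "-1 0 0 0 0" --pt "-1 0 0 0 0" --pt "-1 0 0 0 0" --pt "-1 0 0 -0.006 0" --pt "-1 0 0 -0.0053 0" --pt "-1 0 0 0 0" --pt "-1 0 0 0 0" --pt "-1 0 0 0 0" --pt "-1 0 0 0 0" --pt "-1 0 0 0 0" --pt "-1 0 0 0 0" --pt "-1 0 0 0 0" --pt "-1 0 0 0 0" --pt "-1 0 0 0 0" --pt "-1 0 0 0 0" --pt "-1 0 0 0 0"

```text
clock: 8.15
eef_pos: [589.5, 268.8, 143.1]
eef_rot: [3.142, -0.0, 1.391]
wrist_force: [0.2, 0.3, -0.3]
finger_gap: 0.5
finger_force: 0.0
```

```bash
cat > look.py <<'E'
from h import *
import sys
t=cam("top")
hsv=cv2.cvtColor(t["img"],cv2.COLOR_BGR2HSV)[190:245,150:190].astype(int)
m=(((hsv[...,0]<6)|(hsv[...,0]>172))&(hsv[...,1]>150)&(hsv[...,2]>70)).astype(np.uint8)
k,l,st,ce=cv2.connectedComponentsWithStats(m)
print([(ce[i]+[150,190]).round(1).tolist()+[int(st[i,4])] for i in range(1,k)])
cv2.imwrite("pics/"+sys.argv[1],cv2.resize(t["img"][190:245,145:200],(550,550),interpolation=cv2.INTER_CUBIC))
E
python3 look.py p1.png
```

```text
[[158.7, 218.2, 18]]
```

View pics/p1.png

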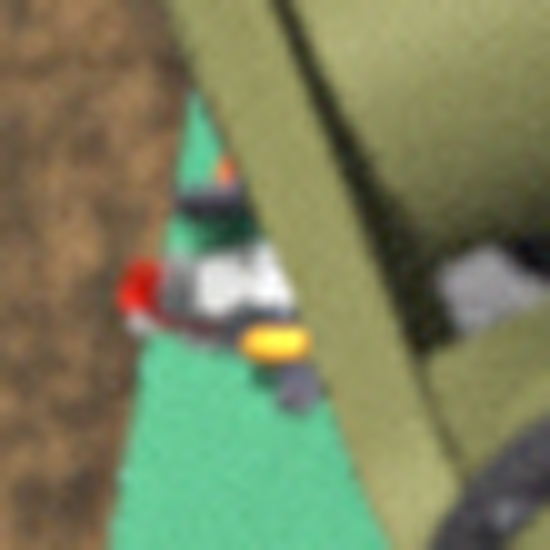

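The red tooth is now at px (158.7,218), still left of the nose. I'll convert that to an angle.

```bash
python3 - <<'E'
from h import *
t=cam("top")
x=np.array([.9835,-.1805,0]);y=np.array([.1805,.9835,0]);O=np.array([650.5,382.2,0])
for a in np.arange(-40,121,10):
    b=np.radians(a); r=40; print(a,proj(t,[O+x*xx+y*r*np.cos(b)+[0,0,75+r*np.sin(b)] for xx in(-45,-33)]).round(1).tolist())
P=cloud(t)[216:221,156:161]
print(((P-O)@np.c_[x,y,[0,0,1]]).round(0)[2].tolist())
E
```

```text
-40 [[165.8, 225.2], [166.6, 220.5]]
-30 [[163.6, 224.5], [164.4, 219.8]]
-20 [[161.8, 223.8], [162.6, 219.1]]
-10 [[160.3, 223.2], [161.2, 218.5]]
0 [[159.3, 222.6], [160.2, 217.8]]
10 [[158.8, 222.0], [159.7, 217.2]]
20 [[158.8, 221.5], [159.6, 216.7]]
30 [[159.3, 221.1], [160.1, 216.2]]
40 [[160.3, 220.7], [161.1, 215.9]]
50 [[161.7, 220.5], [162.6, 215.6]]
60 [[163.6, 220.4], [164.5, 215.5]]
70 [[165.9, 220.5], [166.8, 215.5]]
80 [[168.5, 220.6], [169.4, 215.7]]
90 [[171.4, 220.9], [172.2, 215.9]]
100 [[174.3, 221.3], [175.2, 216.3]]
110 [[177.3, 221.7], [178.1, 216.8]]
120 [[180.2, 222.3], [181.0, 217.4]]
[[-20.0, 74.0, -0.0], [-39.0, 41.0, 97.0], [-38.0, 40.0, 93.0], [-36.0, 38.0, 89.0], [-37.0, 36.0, 91.0]]
```

The tooth sits at about 25° above horizontal, so it advanced about 30°, which is one tooth as intended. Two more identical pulses should do it, checking each one.

>>> arm_command --pt "-1 0 0 0.0045 0" --pt "-1 0 0 0.0045 0" --pt "-1 0 0 0.0022 0" --pt "-1 0 0 0 0" --pt "-1 0 0 0 0" --pt "-1 0 0 0 0" --pt "-1 0 0 0 0" --pt "-1 0 0 0 0" --pt "-1 0 0 0 0" --pt "-1 0 0 0 0" --pt "-1 0 0 -0.006 0" --pt "-1 0 0 -0.0052 0" --pt "-1 0 0 0 0" --pt "-1 0 0 0 0" --pt "-1 0 0 0 0" --pt "-1 0 0 0 0" --pt "-1 0 0 0 0" --pt "-1 0 0 0 0" --pt "-1 0 0 0 0" --pt "-1 0 0 0 0"

```text
clock: 10.75
eef_pos: [589.5, 268.8, 143.0]
eef_rot: [-3.142, 0.0, 1.391]
wrist_force: [0.4, -1.5, -0.6]
finger_gap: 0.2
finger_force: 0.0
```

```bash
python3 look.py p2.png; python3 - <<'E'
from h import *
t=cam("top");print(manip.read_state()["eef_pos"])
E
```

```text
[[161.8, 217.8, 13]]
[589.47866105 268.764818   143.02740399]
```

View pics/p2.png

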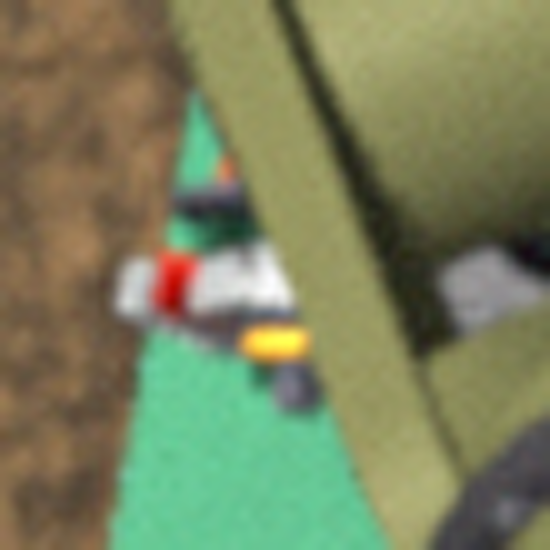

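The red tooth is at px (161.8,218), about 52°, just left of the nose, so two teeth are done. Here is the third pulse.

>>> arm_command --pt "-1 0 0 0.0045 0" --pt "-1 0 0 0.0045 0" --pt "-1 0 0 0.0022 0" --pt "-1 0 0 0 0" --pt "-1 0 0 0 0" --pt "-1 0 0 0 0" --pt "-1 0 0 0 0" --pt "-1 0 0 0 0" --pt "-1 0 0 0 0" --pt "-1 0 0 0 0" --pt "-1 0 0 -0.006 0" --pt "-1 0 0 -0.0052 0" --pt "-1 0 0 0 0" --pt "-1 0 0 0 0" --pt "-1 0 0 0 0" --pt "-1 0 0 0 0" --pt "-1 0 0 0 0" --pt "-1 0 0 0 0" --pt "-1 0 0 0 0" --pt "-1 0 0 0 0"

```text
clock: 13.35
eef_pos: [589.5, 268.8, 143.0]
eef_rot: [3.142, 0.0, 1.391]
wrist_force: [-0.4, 0.4, 0.3]
finger_gap: 0.4
finger_force: 0.0
```

```bash
python3 look.py p3.png
```

```text
[[166.4, 217.5, 17]]
```

View pics/p3.png

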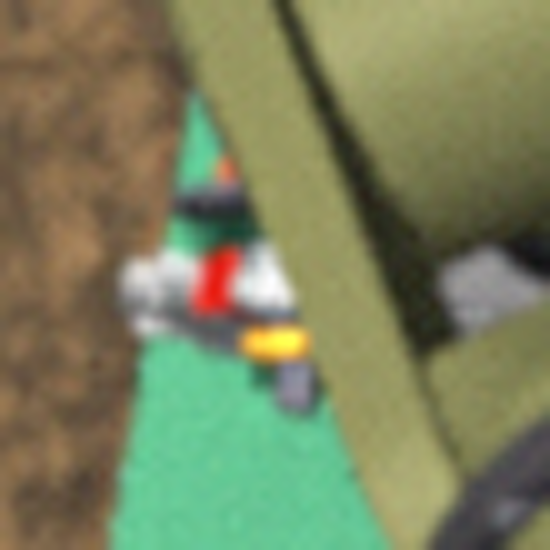

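The red tooth is now at px (166.4,217.5), against the nose. I'll raise the arm, move behind the keeper knob at height and check again.

>>> arm_command --pt "-1 0 0 -0.015 0" --pt "-1 0 0 -0.012 0" --pt "-1 0.005 -0.02 0 0" --pt "-1 0.01 -0.03 0 0" --pt "-1 0.01 -0.03 0 0" --pt "-1 0.0045 -0.012 0 0" --pt "-1 0 0 0 0"

```text
clock: 14.28
eef_pos: [504.4, 314.6, 170.8]
eef_rot: [3.141, -0.001, 1.392]
wrist_force: [0.9, -0.1, -0.2]
finger_gap: 0.2
finger_force: 0.0
```

```bash
python3 look.py p4.png; python3 - <<'E'
from h import *
t=cam("top")
x=np.array([.9835,-.1805,0]);y=np.array([.1805,.9835,0]);O=np.array([650.5,382.2,0])
W=((cloud(t)-O)@np.c_[x,y,[0,0,1]])
hsv=cv2.cvtColor(t["img"],cv2.COLOR_BGR2HSV)
red=((hsv[...,0]<6)|(hsv[...,0]>172))&(hsv[...,1]>150)&(hsv[...,2]>70)
m=np.zeros(red.shape,bool); m[205:235,150:190]=1
print("red",np.median(W[red&m],0).round(1),[np.percentile(W[red&m],p,axis=0).round(0).tolist() for p in(15,85)])
y=cv2.inRange(hsv,(18,120,120),(35,255,255))>0; m[:]=0; m[210:232,205:232]=1
if (y&m).any(): print("screw",np.median(W[y&m],0).round(1),(y&m).sum(),np.argwhere(y&m).mean(0))
print(manip.read_state()["eef_pos"])
b=cv2.resize(t["img"][180:270,145:255],(733,600),interpolation=cv2.INTER_CUBIC); cv2.imwrite("pics/p5.png",b)
E
```

```text
[]
  return _methods._mean(a, axis=axis, dtype=dtype,
  ret = um.true_divide(
Traceback (most recent call last):
IndexError: index -1 is out of bounds for axis 0 with size 0
```

```bash
python3 - <<'E'
from h import *
s=cam("side");t=cam("top")
x=np.array([.9835,-.1805,0]);y=np.array([.1805,.9835,0]);O=np.array([650.5,382.2,0])
W=((cloud(s)-O)@np.c_[x,y,[0,0,1]])
hsv=cv2.cvtColor(s["img"],cv2.COLOR_BGR2HSV)
near=(abs(W[...,0]+39)<15)
red=((hsv[...,0]<6)|(hsv[...,0]>172))&(hsv[...,1]>150)&(hsv[...,2]>60)&near&(abs(W[...,1])<55)
print("red",W[red].round(0).tolist(),np.argwhere(red).tolist())
ye=(cv2.inRange(hsv,(18,120,120),(35,255,255))>0)&near&(W[...,2]>125)
print("screw",np.median(W[ye],0).round(1),ye.sum(),np.argwhere(ye).mean(0))
a=cv2.resize(s["img"][135:215,205:290],(480,450),interpolation=cv2.INTER_CUBIC)
b=cv2.resize(t["img"][180:270,145:205],(300,450),interpolation=cv2.INTER_CUBIC); cv2.imwrite("pics/p6.png",np.hstack([a,b]))
E
```

```text
red [[-43.0, 11.0, 114.0]] [[152, 241]]
screw [ -38.7 -119.3  141. ] 43 [169.69767442 250.41860465]
```

View pics/p6.png

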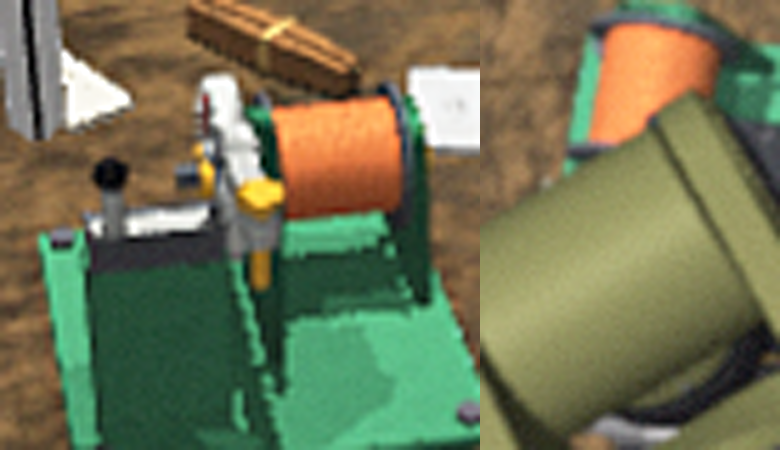

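The side view shows the pawl down, the screw back at its rest height (141 mm, row 169.7 against 169.3 at the start) and red just ahead of the nose at about 74°. The knob is at crop (110,175) with the fingers behind it. Next I'll lower and push the keeper.

>>> arm_command --pt "-1 0 0 0.015 0" --pt "-1 0 0 0.016 0" --pt "-1 0 0 0.01 0" --pt "-1 0 0 0.005 0" --pt "-1 0 0.004 0 0" --pt "-1 0 0.004 0 0" --pt "-1 0 0.002 0 0" --pt "-1 0 0.002 0 0" --pt "-1 0 0.002 0 0" --pt "-1 0 0 0 0"

```text
clock: 15.72
eef_pos: [518.1, 311.8, 124.1]
eef_rot: [3.142, -0.0, 1.391]
wrist_force: [-0.4, 0.3, 0.3]
finger_gap: 0.6
finger_force: 0.3
```

>>> arm_command --pt "-1 0 0.002 0 0" --pt "-1 0 0.002 0 0" --pt "-1 0 0.002 0 0" --pt "-1 0 0 0 0"

```text
clock: 16.23
eef_pos: [524.1, 310.6, 124.0]
eef_rot: [3.141, -0.0, 1.391]
wrist_force: [-1.3, 0.8, 0.7]
finger_gap: 0.3
finger_force: 0.3
```

>>> arm_command --pt "-1 0 0.002 0 0" --pt "-1 0 0.002 0 0" --pt "-1 0 0.002 0 0" --pt "-1 0 0 0 0"

```text
clock: 16.73
eef_pos: [530.0, 309.6, 124.0]
eef_rot: [3.141, -0.0, 1.391]
wrist_force: [-0.0, 0.0, 0.5]
finger_gap: 0.6
finger_force: 0.3
```

>>> arm_command --pt "-1 0 0.002 0 0" --pt "-1 0 0.002 0 0" --pt "-1 0 0.002 0 0" --pt "-1 0 0 0 0"

```text
clock: 17.23
eef_pos: [536.0, 308.5, 124.0]
eef_rot: [3.141, -0.0, 1.391]
wrist_force: [-0.9, -0.5, 0.9]
finger_gap: 0.0
finger_force: 0.3
```

>>> arm_command --pt "-1 0 0.0015 0 0" --pt "-1 0 0.001 0 0" --pt "-1 0 0 0 0"

```text
clock: 17.6
eef_pos: [538.3, 308.1, 124.0]
eef_rot: [3.141, 0.0, 1.391]
wrist_force: [-1.7, -0.3, 0.1]
finger_gap: 0.4
finger_force: 0.6
```

```bash
cat > kn.py <<'E'
from h import *
x=np.array([.9835,-.1805,0]);y=np.array([.1805,.9835,0]);O=np.array([650.5,382.2,0]);M=np.c_[x,y,[0,0,1]]
s=cam("side"); W=(cloud(s)-O)@M
dark=(s["img"].max(2)<60)&(abs(W[...,1]+88)<14)&(abs(W[...,2]-143)<9)&(abs(W[...,0]+90)<30)
print(dark.sum(),np.median(W[dark],0).round(1),np.argwhere(dark).mean(0))
for k in(0,4,20,24,28): print(k,proj(s,O+M@np.array([-103+k,-93,141.5])).round(1))
print(manip.read_state()["wrist_force"])
E
python3 kn.py
```

```text
35 [-76.4 -96.4 145.5] [165.11428571 232.54285714]
0 [[222.9 166.5]]
4 [[224.5 166.3]]
20 [[231.  165.6]]
24 [[232.6 165.5]]
28 [[234.2 165.3]]
[-1.60547213 -0.28567541  0.70377004]
```

>>> arm_command --pt "-1 0 0.001 0 0" --pt "-1 0 0.001 0 0" --pt "-1 0 0 0 0"

```text
clock: 18.02
eef_pos: [540.2, 307.7, 124.0]
eef_rot: [-3.141, 0.0, 1.391]
wrist_force: [-1.8, -0.4, 1.4]
finger_gap: 0.6
finger_force: 1.0
```

>>> arm_command --pt "-1 0 0.001 0 0" --pt "-1 0 0 0 0"

```text
clock: 18.27
eef_pos: [540.5, 307.7, 124.0]
eef_rot: [-3.14, 0.0, 1.391]
wrist_force: [-8.0, -0.7, 2.7]
finger_gap: 0.3
finger_force: 4.0
```

Force has risen to 8 N at the soft stop, so the bolt is home. Now I'll back off and rise.

>>> arm_command --pt "-1 0 -0.005 0 0" --pt "-1 0 -0.015 0 0" --pt "-1 0 -0.015 0 0" --pt "-1 0 0 -0.03 0" --pt "-1 0 0 -0.04 0" --pt "-1 0 0 0 0" --pt "-1 0 0 0 0"

```text
clock: 19.15
eef_pos: [506.0, 313.9, 193.4]
eef_rot: [-3.141, 0.0, 1.391]
wrist_force: [-0.0, -0.4, 0.0]
finger_gap: 0.3
finger_force: 0.0
```

```bash
python3 kn.py; python3 - <<'E'
from h import *
s=cam("side");
cv2.imwrite("pics/f.png",cv2.resize(s["img"][130:225,195:305],(660,570),interpolation=cv2.INTER_CUBIC))
E
```

```text
28 [-73.9 -96.4 144.7] [164.82142857 234.67857143]
0 [[222.9 166.5]]
4 [[224.5 166.3]]
20 [[231.  165.6]]
24 [[232.6 165.5]]
28 [[234.2 165.3]]
[-0.31684819 -1.0641037  -0.98671856]
```

View pics/f.png

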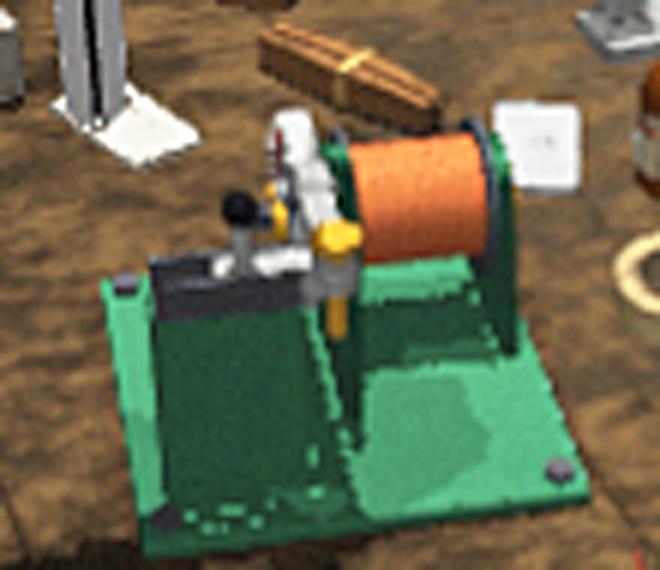

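The picture shows the knob home at px (234.7,164.8), matching 28 mm of travel. The pawl is seated with red at the nose, and the gripper is clear. Handing in.

```bash
python3 -c "
from cell import ticket
print(ticket.sign_off())"
```

```text
the job is handed in; nothing more can be done
None
```

I handed the job in at about 19 s: the winch was let back three teeth so the pawl holds the red tooth, and the keeper bolt is home (about 28 mm, 8 N on the last push); sign-off returned no verdict, and I went nowhere near the vial or tin.

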